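# Set the angle gauge to its mark on the uneven stud

## Robot

A 6-joint arm with a two-finger parallel gripper is mounted at the origin on the work surface. World frame = base frame: x ahead of the robot, y to its left, z up, the work surface at z = 0. Lengths are in m, angles in rad, forces in N, time in s.
With the tool pointing down it reaches from about 0.3 to 0.85 m from the base axis. Payload 5.4 kg.
Tool frame: the origin (TCP) lies at the very end of the fingers, on their centre line; the grasp point (between the pads) lies 19 mm behind it; y points along the fingers, x is the direction in which the jaws open and shut, and the axes are right-handed (so a half turn about y gives the same grasp; the last joint's range is limited). The gripper opens to 85 mm and grips with 20 to 120 N. Pads are 22 mm wide; open, the fingers measure 114 mm over their backs; the gripper's body (76 mm by 85 mm) begins 54 mm behind the grasp point. The pads swing forward as they close: fully open they stand 13 mm farther back than shut.
Start: joints at [-1.511, 0.158, 1.597, -0, 1.386, -0.21], TCP at [0.153, -0.554, 0.231] pointing down, gripper open.
Joint ranges: [-2.91, 2.91], [-0.94, 2.29], [0.18, 2.7], [-1.29, 4.43], [0.17, 2.64], [-3, 3]. Speed limits (rad/s): [2.57, 2.57, 3.14, 3.14, 3.14, 3.14].

## Interface

Orientations are given as a unit quaternion [w, x, y, z].
In Python, from workcell import robot, viewer, sign_off gives the robot as it stands.
- The arm moves only by the tool carry_out, never from a script. Its argument "deltas" is a list of rows, each a list of 3 entries, a list of its own where there are three numbers: the shift along the tool's x, y, z in m, then the turn about the tool's y in degrees, then the opening, from -1 (shut) to 1 (fully open), so that 0 is half open. In form: [[[dx, dy, dz], twist, fingers], ...]. A call has 1 to 12 rows; each row shifts and turns the pose as measured when the row begins, along the tool's axes as they then stand; what a row does not reach is not made up. A row lasts 1/10 s, in which the tool goes at most 50 mm and 8.59 degrees, less where a joint would pass 70% of its speed; a pose out of reach is approached as far as the arm can. A call is refused whole if a number of a shift passes 0.05 or a number of a turn 8.59, either way. A call with a gripper value outside its range is refused whole. The fingers move at their own pace and stop on an object; the grip force is fixed at half the most. Time passes only in rows, so rows that do not move let the fingers close. It gives the time, the measured TCP pose, the force and the opening at its end, in the units of the state.
- robot.state(): the state, without advancing time (a new reading comes with each control period).
- viewer.grab_frame(name): name is "scene" or "top" or "wrist"; returns a dict with "frame" (420x560x3 uint8, red, green, blue), "depth" (420x560 float32, m along the optical axis (not along the pixel's ray), 0 where there is no reading), "fx", "fy", "cx", "cy" (pixels), "k1" (the pictures are not rectified: a ray, as slopes to the right and down, at radius r is drawn at 1 + k1 r^2 times it, then the intrinsics apply), "rvec" (rotation vector, rad) and "tvec" (3), from world to camera coordinates, as OpenCV has them; the wrist camera has in their place "T_tool_cam" (4x4, takes a point from camera to tool coordinates, whose origin is the TCP and whose axes are the tool frame's). Camera axes: x right, y down, z forward; pixel columns grow to the right and rows downward; lengths in m; the calibration is good to about 2 mm. A picture is of the moment at which its call begins: read the wrist's pose just before it.
- sign_off(): hands the job in, once; it reports no verdict.
The state is a dict: "t": time; "qpos": joint angles; "qvel": joint speeds; "joint_torque": joint torques, N m; "tool_pos": TCP position; "tcp_rot": TCP orientation; "wrist_force": force on the tool from outside, world axes, zero at the start; "moment": the same for the moment, N m; "grip_width": opening from 0.0 (shut) to 1.0 (fully open).
Only numpy, scipy, OpenCV 4.12 (cv2) and the standard library are available. Lean on these libraries where they do the work, as an engineer would, in place of code of your own. Each camera call takes 0.05 s, during which the arm holds its last target. There are 200 camera calls.

## Task

Pull the black keeper knob fully out to free the angle gauge and leave it out, then take the gauge by its wooden grip and bring the middle of its foot down onto the top of the uneven steel stud, without knocking the other things on the bench about. Rock it there sideways until the swinging pointer settles on the red mark. Finish while still holding it like that: gripped in the fingers, foot pressed lightly on the stud and carried by nothing else, pointer still and its tip on the red mark.

Things in the scene. Friction and masses are not known exactly. Their poses are not given: they have to be found in the camera images.
- gauge: The angle gauge, about 0.4 kg, loose, parked level in the rest. Origin: middle of its foot's underside; z up, x out of the white dial face (at yaw 0 to +x, away from the robot), y along the foot. Foot: aluminium bar 28 (x) by 150 (y) by 10 mm. Blue dial case: diameter 128, 16 thick, centre 74 mm above the underside. It is rocked sideways, about its x axis.
- gauge_grip (a point): Centre of the gauge's pale wooden grip block, 158 mm above the underside of the foot. Block: 24 (x) by 48 (y) by 40 mm high. Pinch it from above with the fingers closing along the gauge's x.
- pointer (a joint): Angle of the black swinging pointer (brass bob) about the gauge's x axis, rad. It hangs from the dial's centre, swings to plumb and settles in about 1 s. 0 when the gauge is upright; leaning the gauge's top towards its own +y by an angle a makes it read +a. Range +-0.9.
- mark (a joint): Angle of the red mark (12 mm wide, on the dial's bezel) about the gauge's x axis, rad, same zero and sign as the pointer: positive is from straight down towards the gauge's +y. The pointer is on the mark when joint pointer = joint mark. The bezel is stiff and does not turn. 0.17 to 0.45.
- pointer_tip (a point): Tip of the pointer, 52 mm from the dial's centre.
- mark_point (a point): Middle of the red mark, 52 mm from the dial's centre, in the plane in which the pointer tip swings; the tip is on the mark within 6 mm.
- keeper (a joint): How far the keeper slide is pulled out, m: 0 home, 0.040 fully out. Its steel tongue lies 2.5 mm above the +y end of the gauge's foot (overlapping 18 mm when home) and holds the gauge down until drawn. It stays where it is left; it takes about 4 N to slide.
- keeper_knob (a point): Centre of the black round keeper knob: a cylinder, diameter 28 mm, 18 mm long, its axis along the rest's y, 30 mm above the bench; it moves with the slide, along the rest's +y. Grip it from above, fingers closing along the rest's x, and draw it straight along +y.
- rest: Fixed wooden rest in which the gauge is parked: plate 70 (x) by 235 (y) by 12 mm high. Origin on the bench under the parked gauge's middle; x, y as the parked gauge's. The keeper's aluminium guide, 45 mm high, is 84 to 110 mm along +y. Brass lips 6 mm above the plate locate the foot: lift it straight up.
- stud: The fixed uneven steel stud on a round wooden stump (diameter 90, 40 mm high with its steel washer). Origin on the bench under the main dome. Main dome: radius 16 mm, top 85 mm above the bench. A lower, darker dome of radius 13 mm, top 79 mm above the bench, stands 15 mm beside it along the stud's +y, which may point anywhere.
- stud_top (a point): Highest point of the stud's main dome, 85 mm above the bench.
- glue_bottle: Bystander: cream glue bottle with blue nozzle, 85 by 60 by 171 mm high, origin under its centre.
- drill: Bystander: cordless drill lying on its side, about 230 by 190 mm, 64 mm high.
- offcut: Bystander: wooden joist offcut 160 by 60 by 45 mm high.
- hammer: Bystander: hammer lying flat.
- gullet_plate: Bystander: flat steel strap 150 by 45 by 5 mm.
- rivet_tin: Bystander: open steel tin, diameter 80, 50 mm high.
- screwdriver: Bystander: screwdriver lying flat.
There are look-alikes about, which are no part of the job. What is shaped like the stud but turquoise is not meant.

How it is judged:
On the way, in this order (a step that is already met when the one before it is completed fails the run):
1. the keeper knob is pulled out while the gauge is still parked (value of joint keeper above 0.032 m and distance of gauge from where it was at the start of the episode below 0.015 m), for 0.1 s.
2. the gauge is lifted clear of the rest in the fingers (contact force between the fingers and gauge above 2 N and height (world z) of gauge above 0.07 m), for 0.1 s.
3. the middle of the gauge's foot is on the stud (all of step 2 and contact force between gauge and stud above 0.8 N and distance between gauge and stud_top below 0.03 m), for 0.1 s.
At the end, for the whole second after the job is handed in: Gauge in the fingers, off the rest, 70 mm or more up; foot middle within 30 mm of the stud top, pressing it with 0.8 N or more; pointer still (under 0.2 rad/s), its tip within 6 mm of the red mark's middle; keeper 28 mm or more out (all of step 3 and distance between pointer_tip and mark_point below 0.006 m and velocity of joint pointer between -0.2 and 0.2 rad/s and linear speed of gauge below 0.02 m/s and value of joint keeper above 0.028 m and contact force between gauge and rest below 0.1 N); the arm keeps its last pose, push and grip.
It fails at once if another thing on the bench is knocked about (moved over 40 mm) (distance of any of glue_bottle, drill, offcut, hammer, gullet_plate, rivet_tin, screwdriver from where it was at the start of the episode above 0.04 m).
It fails at once if the gauge is rammed onto the stud (over 60 N) (contact force between gauge and stud above 60 N).
It also fails if it takes over 64 s, if anything falls off the work surface, if the arm or the gripper's body presses on something with over 40 N, if the wrist force passes 120 N, or if a joint passes its speed limit or range.

## Working session

There is one attempt and no reset: what is moved stays moved. The work goes in short steps, Python scripts to look and compute and a tool call to move; the robot and the scene stay as the last step left them, time stands still between calls to the robot, and variables do not carry over. Pictures are saved under pics/ and viewed, on a budget of 10 in all, crops included, one or two more only if the job needs it, and the job is handed in when it is done.

Besides the shell and the picture viewer there is one more tool, called after "Call:" as name(argument=value, ...) on one line, values as JSON. carry_out: Moves the arm, as the interface text tells. Its arguments: {"type":"object","properties":{"deltas":{"type":"array","items":{"type":"array"}}},"required":["deltas"]}

```bash
ls; mkdir -p pics
cat > h.py <<'E'
import numpy as np, cv2
from scipy.spatial.transform import Rotation as R
from workcell import robot, viewer, sign_off
def cam(name):
    s=robot.state(); f=viewer.grab_frame(name)
    if name=="wrist":
        q=s['tcp_rot']; T=np.eye(4); T[:3,:3]=R.from_quat([q[1],q[2],q[3],q[0]]).as_matrix(); T[:3,3]=s['tool_pos']
        M=T@np.array(f['T_tool_cam'])
    else:
        M=np.eye(4); r=cv2.Rodrigues(np.array(f['rvec'],float))[0]; M[:3,:3]=r.T; M[:3,3]=-r.T@np.array(f['tvec'],float).ravel()
    f['M']=M; return f
def rays(f,uv):
    uv=np.asarray(uv,float).reshape(-1,2)
    K=np.array([[f['fx'],0,f['cx']],[0,f['fy'],f['cy']],[0,0,1]],float)
    n=cv2.undistortPoints(uv.reshape(-1,1,2),K,np.array([f['k1'],0,0,0],float)).reshape(-1,2)
    return np.c_[n,np.ones(len(n))]
def pts(f,uv):
    "world points by depth"
    uv=np.asarray(uv,float).reshape(-1,2); i=np.round(uv).astype(int)
    d=f['depth'][i[:,1],i[:,0]]; p=rays(f,uv)*d[:,None]
    return p@f['M'][:3,:3].T+f['M'][:3,3]
def plane(f,uv,z):
    d=rays(f,uv)@f['M'][:3,:3].T; o=f['M'][:3,3]
    return o+d*((z-o[2])/d[:,2])[:,None]
def save(f,n): cv2.imwrite('pics/'+n,f['frame'][:,:,::-1])
E
python3 - <<'E'
from h import *
for n in('scene','top'):
    f=cam(n); save(f,n+'1.png'); np.savez(''+n+'.npz',**{k:np.asarray(v) for k,v in f.items()})
    print(n,f['M'].round(3).tolist(),f['fx'],f['k1'])
s=robot.state(); print(s)
a=cv2.imread('pics/scene1.png');b=cv2.imread('pics/top1.png')
E
```

```text
pics
scene [[-0.616, 0.539, -0.575, 1.231], [0.788, 0.414, -0.456, 0.554], [-0.007, -0.733, -0.68, 0.919], [0.0, 0.0, 0.0, 1.0]] 384.24357814469005 -0.10757561696294073
top [[-0.031, -0.996, 0.079, 0.457], [-0.999, 0.029, -0.019, 0.029], [0.017, -0.079, -0.997, 1.15], [0.0, 0.0, 0.0, 1.0]] 392.2053084882976 -0.06756935884438221
{'t': 0.1, 'qpos': array([-1.51111987e+00,  1.59026177e-01,  1.59811484e+00,  8.11557946e-06,
        1.38620831e+00, -2.10080406e-01]), 'qvel': array([-6.37151982e-04, -8.86718499e-04, -3.06002645e-03, -3.25913470e-06,
       -5.91190998e-04,  2.73809381e-04]), 'joint_torque': array([ 3.35696041e-04, -3.96989107e+01, -3.32337213e+01, -1.43317325e-04,
        4.21296150e-03,  3.00362487e-06]), 'tool_pos': array([ 0.15319529, -0.55364807,  0.23038853]), 'tcp_rot': array([ 0.56316599, -0.56222047,  0.42862697, -0.42782138]), 'wrist_force': array([-0.40968926,  0.33813576,  0.94885091]), 'moment': array([-0.00846625,  0.03384105,  0.00371531]), 'grip_width': 0.9992588137501708}
```

View pics/scene1.png

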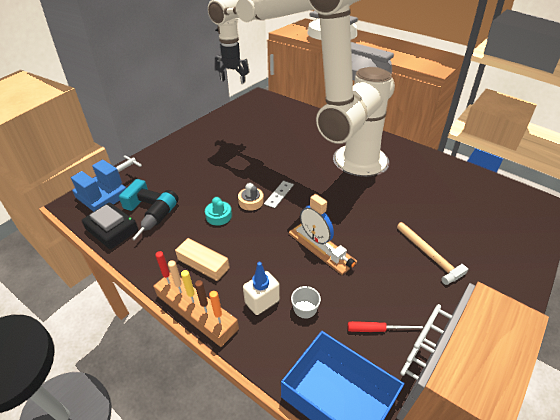

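View pics/top1.png

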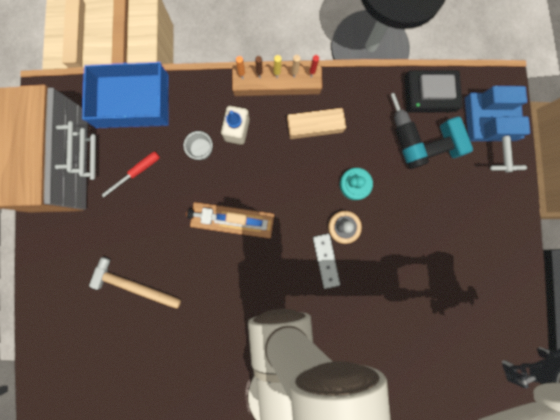

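Scene view: gauge in its rest at about (318,230), knob at (350,268), stud (251,195), turquoise look-alike (218,210). Top view: rest about (232,220), knob (192,214), stud (346,227).

```bash
cat > m.py <<'E'
from h import *
def ld(n):
    z=np.load(n+'.npz'); return {k:(z[k] if z[k].ndim else float(z[k])) for k in z.files}
def cloud(f,u0,u1,v0,v1):
    uu,vv=np.meshgrid(np.arange(u0,u1),np.arange(v0,v1)); uv=np.c_[uu.ravel(),vv.ravel()]
    p=pts(f,uv); c=f['frame'][uv[:,1],uv[:,0]].astype(int); ok=f['depth'][uv[:,1],uv[:,0]]>0
    return uv[ok],p[ok],c[ok]
E
python3 - <<'E'
from m import *
f=ld('top'); uv,p,c=cloud(f,180,285,195,245)
def rect(name,m):
    r=cv2.minAreaRect(p[m][:,:2].astype(np.float32)*1000); print(name,m.sum(),np.round(r[0],1),np.round(r[1],1),round(r[2],1),'z',p[m][:,2].mean().round(4))
rect('grip',(p[:,2]>.175))
rect('plate+',(p[:,2]>.006)&(p[:,2]<.05))
rect('all',(p[:,2]>.008))
dark=c.sum(1)<130
rect('knob',dark&(p[:,2]>.02)&(uv[:,0]<205))
rect('guide',(p[:,2]>.036)&(p[:,2]<.055))
uv,p,c=cloud(f,320,372,205,250)
rect('stump',(p[:,2]>.03)); rect('domes',p[:,2]>.05); rect('maindome',p[:,2]>.0795)
m=p[:,2]>.06
for q,w,cc in zip(uv[m],p[m],c[m]): print(q,w.round(3),cc,end=';')
g=ld('scene'); uv,p,c=cloud(g,295,360,190,280)
red=(c[:,0]>130)&(c[:,1]<70)&(c[:,2]<70)
print('\nred',uv[red].tolist(),p[red].round(3).tolist())
fr=cv2.resize(g['frame'][185:285,285:370,::-1],None,fx=6,fy=6,interpolation=cv2.INTER_CUBIC); cv2.imwrite('pics/c1.png',fr)
E
```

```text
grip 195 [502.8 112.8] [48.  23.9] 80.4 z 0.1887
plate+ 1587 [503.9 129.2] [140.6 271.1] 0.1 z 0.0175
all 1908 [508.3 145.1] [245.4  70. ] 80.1 z 0.0476
knob 6 [539.5 257.3] [7.7 3.7] 50.3 z 0.0343
guide 192 [512.4 167.1] [196.5  40.6] 80.6 z 0.0433
stump 720 [ 477.4 -184.3] [86.6 85.9] 88.3 z 0.0451
domes 157 [ 476.6 -175.6] [40.4 27.7] 88.1 z 0.0759
maindome 55 [ 475.6 -178.3] [20.7 31.6] 24.1 z 0.0823
[344 222] [ 0.49  -0.176  0.068] [110 112 108];[345 222] [ 0.49  -0.178  0.073] [125 127 122];[346 222] [ 0.49  -0.18   0.074] [140 142 136];[347 222] [ 0.49  -0.182  0.077] [148 150 145];[348 222] [ 0.49  -0.185  0.078] [155 158 151];[349 222] [ 0.49  -0.189  0.074] [157 159 153];[341 223] [ 0.488 -0.167  0.067] [77 77 76];[343 223] [ 0.488 -0.173  0.069] [105 106 103];[344 223] [ 0.487 -0.174  0.076] [128 130 126];[345 223] [ 0.487 -0.176  0.078] [146 150 145];[346 223] [ 0.487 -0.179  0.08 ] [159 161 155];[347 223] [ 0.487 -0.182  0.077] [169 172 165];[348 223] [ 0.487 -0.184  0.081] [174 176 169];[349 223] [ 0.487 -0.187  0.082] [175 178 171];[350 223] [ 0.487 -0.19   0.08 ] [172
[... 5872 characters left out ...]
-0.171  0.07 ] [121 121 119];[344 232] [ 0.463 -0.176  0.063] [131 131 128];[345 232] [ 0.463 -0.176  0.072] [141 144 139];[346 232] [ 0.463 -0.179  0.075] [155 157 152];[347 232] [ 0.463 -0.182  0.075] [162 165 159];[348 232] [ 0.462 -0.184  0.074] [165 167 161];[349 232] [ 0.462 -0.187  0.073] [166 168 163];
red [[315, 237], [315, 238], [316, 238], [315, 239], [316, 239], [317, 239], [315, 240], [316, 240], [317, 240], [316, 241], [317, 241]] [[0.509, 0.12, 0.037], [0.515, 0.123, 0.039], [0.518, 0.129, 0.045], [0.515, 0.124, 0.035], [0.518, 0.129, 0.041], [0.518, 0.133, 0.044], [0.517, 0.125, 0.033], [0.518, 0.13, 0.037], [0.518, 0.133, 0.039], [0.517, 0.129, 0.031], [0.514, 0.131, 0.029]]
```

View pics/c1.png

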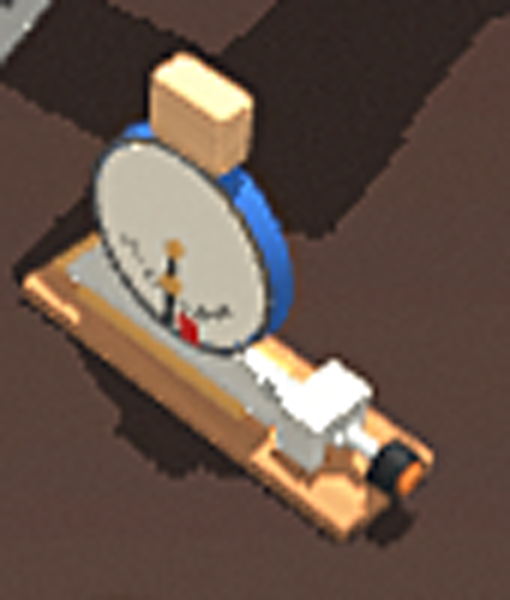

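Crop: dial face with pointer plumb at about (168,300), red mark at (188,328), i.e. towards +y. Knob is at (395,465), beyond the guide at (330,390).

Run:
```python
from m import *
g=ld('scene'); yw=np.radians(-9.8); gx=np.array([np.cos(yw),np.sin(yw),0]); gy=np.array([-np.sin(yw),np.cos(yw),0])
o=np.array([.5028,.1128,.012])
uv,p,c=cloud(g,295,360,190,280)
red=(c[:,0]>130)&(c[:,1]<70)&(c[:,2]<70)
d=rays(g,uv[red].mean(0))@g['M'][:3,:3].T; C=g['M'][:3,3]
for off in(.008,.011,.014):
    w=C+d[0]*(((o+gx*off-C)@gx)/(d[0]@gx)); r=w-o-[0,0,.074]; print('mark',off,w.round(4),np.hypot(r@gy,r[2]),np.arctan2(r@gy,-r[2]))
k=(c.sum(1)<90)&(p[:,2]>.018)&(p[:,2]<.06)&((p-o)@gy>.11)
q=p[k]-o; print('knob',k.sum(),(q@gx).min(),(q@gx).max(),(q@gy).min(),(q@gy).max(),q[:,2].max()+.012)
s=robot.state(); qq=s['tcp_rot']; Rm=R.from_quat([qq[1],qq[2],qq[3],qq[0]]).as_matrix(); print(Rm.round(3))
kn=o+gy*.146; print('knob est',kn,'gy',gy)
dd=kn-s['tool_pos']; print(dd, Rm.T@dd, 'x yaw',np.degrees(np.arctan2(Rm[1,0],Rm[0,0])))
t=ld('top'); uv,p,c=cloud(t,340,375,165,205); m=p[:,2]>.05; print('turq',p[m].mean(0));
```

```text
mark 0.008 [0.5132 0.126  0.0337] 0.0543271186982007 0.27554804703956204
mark 0.011 [0.5166 0.128  0.0379] 0.05112714923204606 0.3463076790427092
mark 0.014 [0.52   0.1301 0.0421] 0.04821635963496829 0.4260530986789475
knob 7 0.005452079339303134 0.014706611012485452 0.1438751747046247 0.15478723222257068 0.04326574420191176
[[ 0.266 -0.     0.964]
 [-0.964  0.002  0.266]
 [-0.002 -1.     0.   ]]
knob est [0.52765059 0.25666955 0.012     ] gy [0.1702095 0.9854079 0.       ]
[ 0.3744553   0.81031762 -0.21838853] [-0.68084665  0.21977326  0.5767777 ] x yaw -74.54413754741401
turq [ 0.59996592 -0.21430411  0.07550563]
```

Call:
carry_out(deltas=[[[0, -0.04, 0], 0, 1], [[-0.02, -0.04, 0.017], 0, 1], [[-0.038, 0, 0.032], 0, 1], [[-0.038, 0, 0.032], 0, 1], [[-0.038, 0, 0.032], 0, 1], [[-0.038, 0, 0.032], 0, 1], [[-0.038, 0, 0.032], 0, 1], [[-0.038, 0, 0.032], 0, 1], [[-0.038, 0, 0.032], 0, 1], [[-0.038, 0, 0.032], 0, 1], [[-0.038, 0, 0.032], 0, 1], [[-0.038, 0, 0.032], 0, 1]])

```text
t: 1.3
tool_pos: [0.3711, -0.074, 0.3116]
tcp_rot: [0.563, -0.557, 0.433, -0.43]
wrist_force: [0.5, -0.3, -0.1]
grip_width: 1.003
```

Call:
carry_out(deltas=[[[-0.038, 0, 0.032], 0, 1], [[-0.038, 0, 0.032], 0, 1], [[-0.038, 0, 0.032], 0, 1], [[-0.038, 0, 0.032], 0, 1], [[0, 0, 0], -8, 1], [[0, 0, 0], -8, 1], [[0, 0, 0], -8, 1], [[0, 0, 0], -8, 1], [[0, 0, 0], -8, 1], [[0, 0, 0], -8, 1], [[0, 0, 0], -8, 1], [[0, 0, 0], -8, 1]])

```text
t: 2.5
tool_pos: [0.4527, 0.1162, 0.3073]
tcp_rot: [0.709, -0.702, 0.052, -0.046]
wrist_force: [0.0, -0.3, -0.3]
grip_width: 0.997
```

```bash
cat >> h.py <<'E'
def go(p=None,yaw=None):
    "needed tool-frame shift and twist to reach world p and tool-x yaw (deg)"
    s=robot.state(); q=s['tcp_rot']; Rm=R.from_quat([q[1],q[2],q[3],q[0]]).as_matrix()
    y=np.degrees(np.arctan2(Rm[1,0],Rm[0,0])); print('t',round(s['t'],2),'tcp',s['tool_pos'].round(4),'yaw',y.round(1),'F',s['wrist_force'].round(1),'w',round(s['grip_width'],3),'tooly',Rm[:,1].round(3))
    if p is not None: print(' shift',(Rm.T@(np.array(p)-s['tool_pos'])).round(4),'twist',None if yaw is None else round(y-yaw,1))
E
python3 - <<'E'
from h import *
go([.5277,.2567,.12],-9.8)
f=cam('wrist'); save(f,'w1.png'); np.savez('wrist1.npz',**{k:np.asarray(v) for k,v in f.items()})
E
```

```text
t 2.5 tcp [0.4527 0.1162 0.3073] yaw -8.0 F [ 0.  -0.3 -0.3] w 0.997 tooly [-0.008  0.01  -1.   ]
 shift [0.0564 0.1881 0.1479] twist 1.8
```

Call:
carry_out(deltas=[[[0.018, 0, 0.045], 1.8, 1], [[0.018, 0, 0.045], 0, 1], [[0.018, 0.03, 0.038], 0, 1], [[0.0, 0.045, 0.01], 0, 1], [[0.0, 0.03, 0.01], 0, 1]])

```text
t: 3.05
tool_pos: [0.5335, 0.2571, 0.205]
tcp_rot: [0.708, -0.7, 0.065, -0.066]
wrist_force: [-0.6, 0.0, -0.2]
grip_width: 1.0
```

Run:
```python
from h import *
go([.5277,.2567,.12],-9.8)
f=cam('wrist'); save(f,'w2.png'); np.savez('wrist2.npz',**{k:np.asarray(v) for k,v in f.items()})
```

```text
t 3.05 tcp [0.5335 0.2571 0.205 ] yaw -10.6 F [-0.6  0.  -0.2] w 1.0 tooly [ 0.002  0.011 -1.   ]
 shift [-0.0057  0.0849 -0.0024] twist -0.8
```

View pics/w2.png

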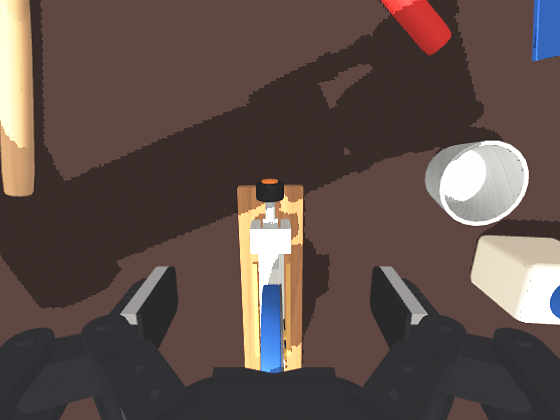

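The wrist view shows the knob at (270,190) just past the guide, with clear space at both sides for the fingers.

Run:
```python
from m import *
f=ld('wrist2'); uv,p,c=cloud(f,250,290,165,215)
yw=np.radians(-9.8); gx=np.array([np.cos(yw),np.sin(yw),0]); gy=np.array([-np.sin(yw),np.cos(yw),0]); o=np.array([.5028,.1128,.012])
k=(p[:,2]>.022)&(c.max(1)<60); q=p[k]-o
print(k.sum(),(q@gx).min(),(q@gx).max(),(q@gy).min(),(q@gy).max(),p[k][:,2].max())
ct=o+gx*((q@gx).min()+(q@gx).max())/2+gy*((q@gy).min()+(q@gy).max())/2; print('knob ctr',ct)
ct[2]=.018; go(ct,-9.8)
uv,p,c=cloud(f,230,310,150,330); w=(c[:,0]>150)&(c[:,2]<130)&(p[:,2]<.02)&(p[:,2]>.005); r=cv2.minAreaRect((p[w][:,:2]*1000).astype(np.float32)); print(r,((p[w]-o)@gx).min(),((p[w]-o)@gx).max(),((p[w]-o)@gy).max())
```

```text
502 -0.01128031853489331 0.015413640274778682 0.14000550153947916 0.1577039455868112 0.04618093568655085
knob ctr [0.53017299 0.25913086 0.012     ]
t 3.1 tcp [0.5309 0.2577 0.1996] yaw -10.6 F [-3.3  0.4 -3.8] w 1.005 tooly [-0.005  0.01  -1.   ]
 shift [ 0.0003  0.1817 -0.0004] twist -0.8
((514.8663330078125, 173.19467163085938), (174.24867248535156, 69.57410430908203), 80.03056335449219) -0.0331095081392235 0.03646400291806363 0.14875790990385987
```

Call:
carry_out(deltas=[[[0, 0.045, 0], -0.8, 1], [[0, 0.045, 0], 0, 1], [[0, 0.04, 0], 0, 1], [[0, 0.02, 0], 0, 1], [[0, 0.01, 0], 0, 1], [[0, 0, 0], 0, 1]])

```text
t: 3.7
tool_pos: [0.5302, 0.2589, 0.0392]
tcp_rot: [0.707, -0.701, 0.067, -0.062]
wrist_force: [0.6, -0.3, 0.7]
grip_width: 1.003
```

Run:
```python
from h import *
go([.530,.2590,.018],-9.8)
```

```text
t 3.7 tcp [0.5302 0.2589 0.0392] yaw -10.4 F [ 0.6 -0.3  0.7] w 1.003 tooly [-0.007  0.009 -1.   ]
 shift [-0.      0.0212 -0.0001] twist -0.6
```

Call:
carry_out(deltas=[[[0, 0.015, 0], 0, 1], [[0, 0.006, 0], 0, 1], [[0, 0, 0], 0, -1], [[0, 0, 0], 0, -1], [[0, 0, 0], 0, -1], [[0, 0, 0], 0, -1], [[0, 0, 0], 0, -1], [[0, 0, 0], 0, -1], [[0, 0, 0], 0, -1]])

```text
t: 4.6
tool_pos: [0.53, 0.2607, 0.023]
tcp_rot: [0.708, -0.7, 0.068, -0.062]
wrist_force: [1.6, -0.9, -2.0]
grip_width: 0.297
```

Run:
```python
from h import *
go([.530,.2590,.018],-9.8)
```

```text
t 4.6 tcp [0.53   0.2607 0.023 ] yaw -10.5 F [ 1.6 -0.9 -2. ] w 0.297 tooly [-0.008  0.012 -1.   ]
 shift [ 0.0003  0.005  -0.0017] twist -0.7
```

Call:
carry_out(deltas=[[[0, 0, 0.01], 0, -1], [[0, 0, 0.01], 0, -1], [[0, 0, 0.01], 0, -1], [[0, 0, 0.01], 0, -1], [[0, 0, 0.01], 0, -1], [[0, 0, 0.01], 0, -1]])

```text
t: 5.2
tool_pos: [0.5374, 0.3035, 0.0214]
tcp_rot: [-0.692, 0.716, -0.071, 0.054]
wrist_force: [-2.4, -13.2, 0.2]
grip_width: 0.295
```

Run:
```python
from h import *
go([.530+.0068,.2590+.0394,.02],-9.8)
```

```text
t 5.2 tcp [0.5374 0.3035 0.0214] yaw -10.1 F [ -2.4 -13.2   0.2] w 0.295 tooly [-0.027 -0.031 -0.999]
 shift [ 0.0003  0.0016 -0.005 ] twist -0.3
```

Call:
carry_out(deltas=[[[0, 0, -0.001], 0, -1], [[0, 0, 0], 0, 1], [[0, 0, 0], 0, 1], [[0, 0, 0], 0, 1], [[0, 0, 0], 0, 1], [[0, 0, 0], 0, 1], [[0, -0.02, 0], 0, 1], [[0, -0.045, 0], 0, 1], [[0, -0.045, 0], 0, 1], [[0, -0.045, 0], 0, 1], [[0, -0.045, 0], 0, 1], [[0, -0.03, 0], 0, 1]])

```text
t: 6.4
tool_pos: [0.5408, 0.3129, 0.2537]
tcp_rot: [-0.693, 0.715, -0.073, 0.051]
wrist_force: [1.1, -0.1, 0.7]
grip_width: 0.998
```

Run:
```python
from h import *
from m import *
go([.5028,.1128,.27],-9.8)
f=cam('top'); uv,p,c=cloud(f,165,285,195,245)
g=(p[:,2]>.175)&(p[:,2]<.2)
r=cv2.minAreaRect(p[g][:,:2].astype(np.float32)*1000); print('grip',g.sum(),r)
f=cam('scene'); save(f,'s2.png'); uv,p,c=cloud(f,295,375,190,290)
yw=np.radians(-9.8); gx=np.array([np.cos(yw),np.sin(yw),0]); gy=np.array([-np.sin(yw),np.cos(yw),0]); o=np.array([.5028,.1128,.012])
k=(c.sum(1)<90)&(p[:,2]>.02)&(p[:,2]<.06)&((p-o)@gy>.12); q=p[k]-o
print('knob',k.sum(),(q@gy).min() if k.any() else 0,(q@gy).max() if k.any() else 0, (q@gx))
```

```text
t 6.4 tcp [0.5408 0.3129 0.2537] yaw -10.1 F [ 1.1 -0.1  0.7] w 0.998 tooly [-0.034 -0.028 -0.999]
 shift [-0.0026 -0.0094 -0.2041] twist -0.3
grip 196 ((502.80072021484375, 112.65707397460938), (47.74790954589844, 23.996356964111328), 80.03567504882812)
knob 20 0.17993891644452628 0.19535630642179577 [ 3.19002683e-03  8.72771465e-05 -1.98232757e-03  6.01178590e-03
  2.81361143e-03 -4.09432701e-03  8.27142165e-03  1.13690234e-03
 -5.31399169e-04 -7.58156682e-03  8.50687431e-03  8.02204202e-03
  4.05809615e-03  1.20058951e-02  1.27158038e-02  8.50965686e-03
  1.11425702e-02  1.30066978e-02  1.23518487e-02  9.93027348e-03]
```

Call:
carry_out(deltas=[[[0, 0, -0.045], 0, 1], [[0, 0, -0.045], 0, 1], [[0, 0, -0.045], 0, 1], [[-0.001, 0, -0.045], 0, 1], [[-0.001, 0, -0.02], 0, 1], [[0, 0, 0], 0, 1]])

```text
t: 7.1
tool_pos: [0.5032, 0.1118, 0.2583]
tcp_rot: [-0.695, 0.714, -0.071, 0.052]
wrist_force: [0.3, 0.6, 0.0]
grip_width: 1.001
```

Run:
```python
from h import *
go([.5028,.1127,.155],-9.9)
```

```text
t 7.1 tcp [0.5032 0.1118 0.2583] yaw -10.0 F [0.3 0.6 0. ] w 1.001 tooly [-0.029 -0.025 -0.999]
 shift [0.002  0.1032 0.0039] twist -0.1
```

Call:
carry_out(deltas=[[[0.001, 0.04, 0.001], 0, 1], [[0.001, 0.03, 0.001], 0, 1], [[0, 0.02, 0.001], 0, 1], [[0, 0.01, 0], 0, 1], [[0, 0, 0], 0, 1]])

```text
t: 7.6
tool_pos: [0.5031, 0.1149, 0.1537]
tcp_rot: [-0.695, 0.713, -0.071, 0.052]
wrist_force: [-0.1, 0.8, 0.8]
grip_width: 0.997
```

Run:
```python
from h import *
go([.5028,.1127,.155],-9.9)
```

```text
t 7.6 tcp [0.5031 0.1149 0.1537] yaw -10.0 F [-0.1  0.8  0.8] w 0.997 tooly [-0.028 -0.023 -0.999]
 shift [ 0.0001 -0.0012 -0.0023] twist -0.1
```

Close, then lift.

Call:
carry_out(deltas=[[[0, 0, -0.002], 0, 1], [[0, 0, 0], 0, -1], [[0, 0, 0], 0, -1], [[0, 0, 0], 0, -1], [[0, 0, 0], 0, -1], [[0, 0, 0], 0, -1], [[0, 0, 0], 0, -1], [[0, 0, 0], 0, -1], [[0, 0, 0], 0, -1]])

```text
t: 8.5
tool_pos: [0.5059, 0.1138, 0.1582]
tcp_rot: [-0.696, 0.713, -0.067, 0.055]
wrist_force: [0.9, 0.2, -0.4]
grip_width: 0.269
```

Run:
```python
from h import *
go([.5028,.1127,.155],-9.9)
```

```text
t 8.5 tcp [0.5059 0.1138 0.1582] yaw -9.9 F [ 0.9  0.2 -0.4] w 0.269 tooly [-0.02  -0.022 -1.   ]
 shift [-0.0028  0.0033 -0.0015] twist -0.0
```

Call:
carry_out(deltas=[[[0, -0.01, 0], 0, -1], [[0, -0.02, 0], 0, -1], [[0, -0.04, 0], 0, -1], [[0, -0.045, 0], 0, -1], [[0, -0.04, 0], 0, -1], [[0, -0.02, 0], 0, -1], [[0, 0, 0], 0, -1]])

```text
t: 9.2
tool_pos: [0.5059, 0.1178, 0.3371]
tcp_rot: [-0.696, 0.713, -0.072, 0.05]
wrist_force: [0.4, 0.3, -4.0]
grip_width: 0.27
```

Run:
```python
from h import *
go([.476,-.185,.36],90)
f=cam('scene'); save(f,'s3.png')
fr=cv2.resize(f['frame'][90:290,230:430,::-1],None,fx=2.8,fy=2.8,interpolation=cv2.INTER_CUBIC); cv2.imwrite('pics/c3.png',fr)
```

```text
t 9.2 tcp [0.5059 0.1178 0.3371] yaw -9.9 F [ 0.4  0.3 -4. ] w 0.27 tooly [-0.032 -0.022 -0.999]
 shift [ 0.0221 -0.0152 -0.3039] twist -99.9
```

View pics/c3.png

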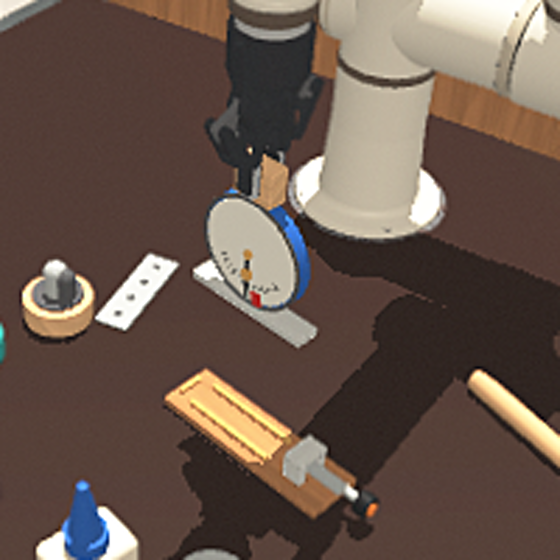

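Held clear of the rest: gauge level in the fingers, the keeper out, pointer plumb at about (246,270), red mark at (256,299).

Call:
carry_out(deltas=[[[0.003, 0, -0.025], 0, -1], [[0.003, 0, -0.045], 0, -1], [[0.003, 0, -0.045], 0, -1], [[0.003, 0, -0.045], 0, -1], [[0.003, 0, -0.045], 0, -1], [[0.003, 0, -0.045], 0, -1], [[0.003, 0, -0.025], 0, -1], [[0, 0, 0], -8, -1], [[0, 0, 0], -8.5, -1], [[0, 0, 0], -8.5, -1], [[0, 0, 0], -8.5, -1], [[0, 0, 0], -8.5, -1]])

```text
t: 10.45
tool_pos: [0.4654, -0.1629, 0.3102]
tcp_rot: [0.685, -0.669, -0.174, 0.228]
wrist_force: [0.1, 0.2, -3.9]
grip_width: 0.272
```

Call:
carry_out(deltas=[[[0, 0, 0], -8.5, -1], [[0, 0, 0], -8.5, -1], [[0, 0, 0], -8.5, -1], [[0, 0, 0], -8.5, -1], [[0, 0, 0], -8.5, -1], [[0, 0, 0], -8, -1], [[0, 0, 0], 0, -1], [[0, 0, 0], 0, -1]])

```text
t: 11.25
tool_pos: [0.4568, -0.1578, 0.2894]
tcp_rot: [0.555, -0.493, -0.449, 0.498]
wrist_force: [0.8, -0.9, -3.4]
grip_width: 0.271
```

Run:
```python
from h import *
go([.476,-.185,.26],90); print(robot.state()['qpos'].round(2))
```

```text
t 11.25 tcp [ 0.4568 -0.1578  0.2894] yaw 84.2 F [ 0.8 -0.9 -3.4] w 0.271 tooly [-0.109  0.019 -0.994]
 shift [-0.0254  0.0266 -0.025 ] twist -5.8
[-0.56 -0.03  1.68 -0.04  1.59 -2.03]
```

Call:
carry_out(deltas=[[[0, 0, 0], -3, -1], [[0, 0, 0], -3, -1], [[0, 0, 0], 0, -1]])

```text
t: 11.55
tool_pos: [0.4554, -0.157, 0.2862]
tcp_rot: [0.534, -0.465, -0.476, 0.522]
wrist_force: [0.0, -0.2, -4.2]
grip_width: 0.277
```

```bash
cat >> h.py <<'E'
def foot():
    s=robot.state(); q=s['tcp_rot']; Rm=R.from_quat([q[1],q[2],q[3],q[0]]).as_matrix()
    return s['tool_pos']+.146*Rm[:,1]
E
python3 - <<'E'
from h import *
b=foot(); print('foot',b); s=robot.state()
go(s['tool_pos']+np.array([.476,-.185,.10])-b,90)
E
```

```text
foot [ 0.43880498 -0.15374862  0.14119864]
t 11.55 tcp [ 0.4554 -0.157   0.2862] yaw 89.9 F [ 0.  -0.2 -4.2] w 0.277 tooly [-0.114  0.022 -0.993]
 shift [-0.0321  0.036  -0.0416] twist -0.1
```

Call:
carry_out(deltas=[[[-0.012, 0, -0.015], 0, -1], [[-0.012, 0, -0.015], 0, -1], [[-0.008, 0.01, -0.011], 0, -1], [[0, 0.01, 0], 0, -1], [[0, 0, 0], 0, -1], [[0, 0, 0], 0, -1]])

```text
t: 12.15
tool_pos: [0.4933, -0.1882, 0.2575]
tcp_rot: [0.539, -0.468, -0.471, 0.518]
wrist_force: [0.5, 0.9, -2.9]
grip_width: 0.275
```

Run:
```python
from h import *
b=foot(); print('foot',b); s=robot.state()
go(s['tool_pos']+np.array([.476,-.185,.087])-b,90)
f=cam('scene'); save(f,'s4.png')
fr=cv2.resize(f['frame'][120:230,200:310,::-1],None,fx=5,fy=5,interpolation=cv2.INTER_CUBIC); cv2.imwrite('pics/c4.png',fr)
```

```text
foot [ 0.4760907  -0.18459657  0.1125621 ]
t 12.15 tcp [ 0.4933 -0.1882  0.2575] yaw 89.0 F [ 0.5  0.9 -2.9] w 0.275 tooly [-0.118  0.025 -0.993]
 shift [-0.001   0.0254 -0.0029] twist -1.0
```

View pics/c4.png

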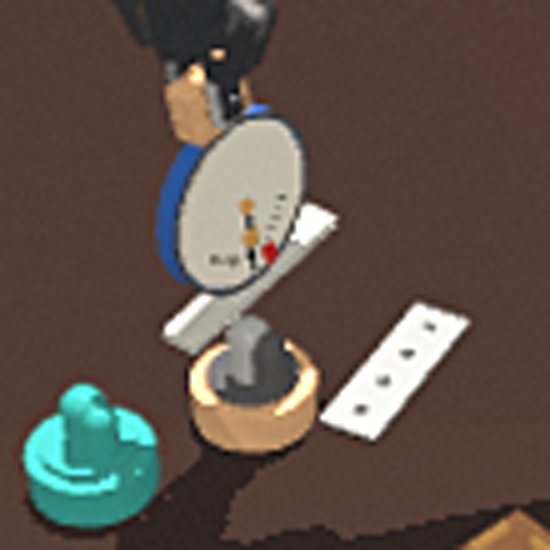

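Gauge is over the right stud (250,345), foot level-ish; lower dome faces sideways of the foot. Pointer at (252,262), red mark (270,252).

Call:
carry_out(deltas=[[[0, 0.01, -0.001], -1, -1], [[0, 0.01, -0.001], 0, -1], [[0, 0, 0], 0, -1]])

```text
t: 12.5
tool_pos: [0.4925, -0.1871, 0.2368]
tcp_rot: [0.534, -0.463, -0.477, 0.523]
wrist_force: [-0.4, 0.7, -3.3]
grip_width: 0.272
```

Run:
```python
from h import *
b=foot(); print('foot',b); s=robot.state()
go(s['tool_pos']+np.array([.476,-.185,.085])-b,90)
```

```text
foot [ 0.47548346 -0.18355124  0.0918058 ]
t 12.5 tcp [ 0.4925 -0.1871  0.2368] yaw 90.0 F [-0.4  0.7 -3.3] w 0.272 tooly [-0.117  0.024 -0.993]
 shift [-0.0016  0.0067 -0.0013] twist 0.0
```

Call:
carry_out(deltas=[[[0, 0.004, 0], 0, -1], [[0, 0.003, 0], 0, -1], [[0, 0, 0], 0, -1]])

```text
t: 12.8
tool_pos: [0.4922, -0.1871, 0.2309]
tcp_rot: [0.533, -0.464, -0.477, 0.523]
wrist_force: [0.2, -0.3, -3.4]
grip_width: 0.274
```

Call:
carry_out(deltas=[[[0, 0.002, 0], 0, -1], [[0, 0.002, 0], 0, -1]])

```text
t: 13.0
tool_pos: [0.4928, -0.1873, 0.2304]
tcp_rot: [0.532, -0.465, -0.477, 0.522]
wrist_force: [-1.5, 3.1, 9.0]
grip_width: 0.267
```

Call:
carry_out(deltas=[[[0, 0.0015, 0.005], 0, -1], [[0, 0.0015, 0.005], 0, -1]])

```text
t: 13.2
tool_pos: [0.4856, -0.1877, 0.2312]
tcp_rot: [0.529, -0.468, -0.479, 0.52]
wrist_force: [5.1, 1.7, 2.4]
grip_width: 0.276
```

Run:
```python
from h import *
go()
```

```text
t 13.2 tcp [ 0.4856 -0.1877  0.2312] yaw 90.1 F [5.1 1.7 2.4] w 0.276 tooly [-0.102  0.02  -0.995]
```

Call:
carry_out(deltas=[[[0, 0.003, 0.005], 0, -1], [[0, 0.003, 0.005], 0, -1], [[0, 0.003, 0.005], 0, -1], [[0, 0.003, 0.005], 0, -1]])

```text
t: 13.6
tool_pos: [0.4715, -0.1881, 0.2309]
tcp_rot: [0.522, -0.476, -0.485, 0.515]
wrist_force: [2.9, 3.2, 9.6]
grip_width: 0.273
```

```bash
cat >> m.py <<'E'
def meas(name,yaw=90):
    f=cam('scene'); save(f,name); go()
    uv,p,c=cloud(f,200,300,110,220); 
    red=(c[:,0]>110)&(c[:,1]<70)&(c[:,2]<70)
    blue=(c[:,2]>c[:,0]+50)&(c[:,2]>c[:,1]+15)
    white=(c.min(1)>110)&(np.ptp(c,1)<45)&(p[:,2]>.09)&(p[:,2]<.25)
    # dial face ellipse: white pixels inside face -> largest blob
    m=np.zeros(f['frame'].shape[:2],np.uint8); m[uv[white][:,1],uv[white][:,0]]=255
    m=cv2.morphologyEx(m,cv2.MORPH_CLOSE,np.ones((3,3)))
    n,l,st,ce=cv2.connectedComponentsWithStats(m)
    for i in range(1,n):
        if st[i,4]>60: print('white blob',st[i].tolist(),ce[i].round(1))
    print('red px',uv[red].mean(0).round(2) if red.any() else None,red.sum())
    fr=cv2.resize(f['frame'][125:225,205:305,::-1],None,fx=6,fy=6,interpolation=cv2.INTER_CUBIC); cv2.imwrite('pics/c_'+name,fr)
    return f,uv,p,c
E
python3 - <<'E'
from m import *
meas('s5.png')
E
```

```text
t 13.65 tcp [ 0.4711 -0.1881  0.2309] yaw 90.1 F [4.7 1.9 8.4] w 0.273 tooly [-0.076  0.015 -0.997]
white blob [234, 146, 34, 47, 764] [250.7 168.7]
red px [255.  176.3] 10
```

View pics/c_s5.png

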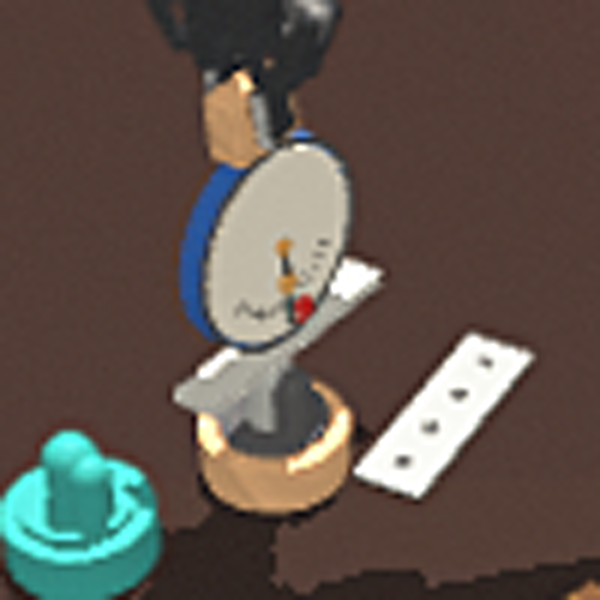

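Call:
carry_out(deltas=[[[0, 0.003, 0.005], 0, -1], [[0, 0.003, 0.005], 0, -1], [[0, 0.003, 0.005], 0, -1], [[0, 0.003, 0.005], 0, -1]])

```text
t: 14.05
tool_pos: [0.4564, -0.1878, 0.2295]
tcp_rot: [0.515, -0.483, -0.491, 0.511]
wrist_force: [3.0, 3.2, 8.0]
grip_width: 0.272
```

```bash
cat >> m.py <<'E'
def ang(f,hub,mark,yaw=90):
    "angle of mark from plumb about hub, rays onto dial plane through depth at hub"
    gx=np.array([np.cos(np.radians(yaw)),np.sin(np.radians(yaw)),0]); gy=np.array([-gx[1],gx[0],0])
    C=f['M'][:3,3]; d=rays(f,[hub,mark])@f['M'][:3,:3].T
    h0=pts(f,[hub])[0]; w=[C+k*(((h0-C)@gx)/(k@gx)) for k in d]; r=w[1]-w[0]
    print('hub',w[0].round(3),'len',np.hypot(r@gy,r[2]).round(4),'ang',np.arctan2(r@gy,-r[2]).round(3))
E
python3 - <<'E'
from m import *
f={**viewer.grab_frame('scene')}
f,uv,p,c=meas('s6.png')
br=(c[:,0]>140)&(c[:,0]-c[:,2]>70)&(c[:,1]>90)&(p[:,2]>.11)&(p[:,2]<.19)
print('brass',uv[br].tolist())
red=(c[:,0]>110)&(c[:,1]<70)&(c[:,2]<70)
if br.any():
    top=uv[br][uv[br][:,1]<=uv[br][:,1].min()+3].mean(0); print(top); ang(f,top,uv[red].mean(0))
E
```

```text
t 14.15 tcp [ 0.4559 -0.1878  0.2294] yaw 90.1 F [2.  3.5 8.6] w 0.275 tooly [-0.053  0.013 -0.998]
white blob [234, 144, 33, 49, 745] [251.2 168.6]
red px [255.86 175.86] 7
brass [[253, 164], [254, 164], [252, 165], [253, 165], [254, 165], [253, 166], [254, 166], [253, 170], [254, 170], [255, 170], [253, 171], [254, 171], [255, 171], [253, 172], [254, 172]]
[253.28571429 165.        ]
hub [ 0.465 -0.168  0.164] len 0.0521 ang 0.179
```

Call:
carry_out(deltas=[[[0, 0.003, 0.005], 0, -1], [[0, 0.003, 0.005], 0, -1], [[0, 0.003, 0.005], 0, -1], [[0, 0.003, 0.005], 0, -1]])

```text
t: 14.55
tool_pos: [0.4404, -0.1875, 0.2265]
tcp_rot: [0.51, -0.488, -0.495, 0.507]
wrist_force: [2.6, 3.5, 7.5]
grip_width: 0.272
```

```bash
cat > a.py <<'E'
import sys
from m import *
f,uv,p,c=meas(sys.argv[1])
br=(c[:,0]>140)&(c[:,0]-c[:,2]>70)&(c[:,1]>90)&(p[:,2]>.11)&(p[:,2]<.19)
red=(c[:,0]>110)&(c[:,1]<70)&(c[:,2]<70)
top=uv[br][uv[br][:,1]<=uv[br][:,1].min()+3].mean(0); print(top); ang(f,top,uv[red].mean(0))
E
python3 a.py s7.png
```

```text
t 14.6 tcp [ 0.4397 -0.1874  0.2263] yaw 90.2 F [2.  2.7 8.3] w 0.276 tooly [-0.034  0.011 -0.999]
white blob [234, 141, 32, 51, 698] [251.9 167.7]
red px [256.5 177. ] 4
[254.8 164.4]
hub [ 0.455 -0.17   0.16 ] len 0.0564 ang 0.081
```

Call:
carry_out(deltas=[[[0, 0.003, 0.005], 0, -1], [[0, 0.003, 0.005], 0, -1], [[0, 0.003, 0.005], 0, -1], [[0, 0.003, 0.002], 0, -1], [[0, 0.002, 0], 0, -1]])

```text
t: 15.1
tool_pos: [0.4265, -0.1876, 0.2227]
tcp_rot: [0.505, -0.494, -0.499, 0.503]
wrist_force: [-1.0, 3.4, 10.5]
grip_width: 0.273
```

```bash
python3 a.py s8.png
```

```text
t 15.15 tcp [ 0.4264 -0.1876  0.2226] yaw 90.2 F [-1.3  3.4 12. ] w 0.272 tooly [-0.016  0.007 -1.   ]
white blob [234, 139, 33, 52, 662] [252.9 166.7]
red px [256.33 177.5 ] 6
[255.83333333 164.16666667]
hub [ 0.45  -0.17   0.158] len 0.0558 ang -0.029
```

View pics/c_s8.png

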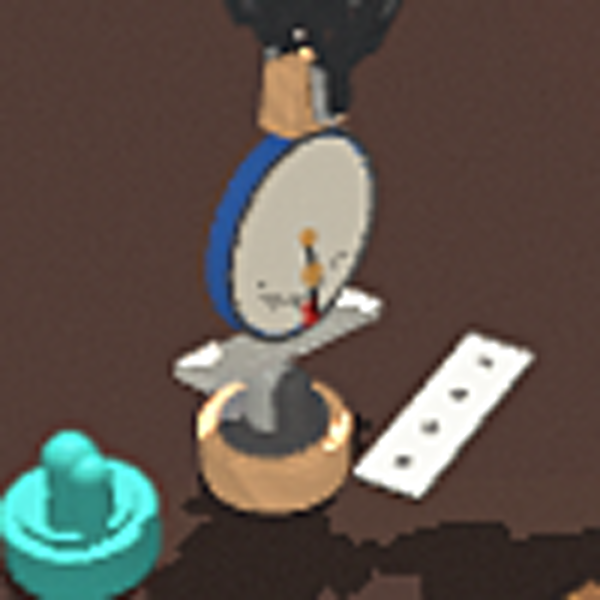

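Gauge leans on the stud, foot middle on the dome; pointer from hub (308,238) down to (312,300), red mark at (310,315) right under the tip.

Run:
```python
from m import *
a=cv2.imread('pics/s8.png')[:,:,::-1]
for v in range(162,182): print(v,' '.join('%3d,%3d,%3d'%tuple(a[v,u]) for u in range(252,262)))
g=ld('scene'); f=g; 
# predicted pixel spots: hub -> tip plumb 52 mm, and mark for lean range
def proj(P):
    Rm=g['M'][:3,:3].T; return cv2.projectPoints(np.array(P,float).reshape(-1,1,3),cv2.Rodrigues(Rm)[0],-Rm@g['M'][:3,3],np.array([[g['fx'],0,g['cx']],[0,g['fy'],g['cy']],[0,0,1]]),np.array([g['k1'],0,0,0.]))[0].reshape(-1,2)
h=np.array([.450,-.170,.158])
for e in(-.115,-.05,0,.05,.115): print(e,proj([h,h+.052*np.array([-np.sin(e),0,-np.cos(e)])]).round(1).tolist())
```

```text
162 194,187,169 192,185,169 194,188,172 194,189,173 192,188,173 194,188,173 192,187,170 193,186,169 192,184,167 193,187,169
163 193,186,168 194,187,170 193,189,175 194,167,128 183,140, 82 189,166,132 193,185,168 192,186,169 193,186,168 194,186,169
164 194,186,170 193,187,171 194,180,155 201,146, 85 179,123, 51 180,145,101 192,183,164 194,187,171 191,185,168 193,186,168
165 193,186,168 193,187,170 195,193,179 186,144, 97 175,120, 52 191,168,138 195,188,172 195,188,170 195,187,170 194,188,169
166 192,185,168 193,186,170 197,191,175 180,173,154  67, 62, 52 180,176,164 198,194,177 196,188,171 196,188,171 194,186,169
167 193,185,167 193,188,169 197,191,174 207,201,185  70, 70, 67 128,125,117 193,187,171 197,190,172 193,187,169 156,149,136
168 193,186,169 194,187,169 195,189,172 205,199,182  92, 91, 85 126,111, 90 190,183,166 199,193,177 152,146,133 189,183,164
169 193,186,168 193,186,169 192,188,172 200,182,155 157,122, 79 174,120, 54 186,151,105 197,188,169 156,150,138 191,183,167
170 194,187,169 193,187,170 195,191,177 198,161,114 186,135, 70 179,127, 60 183,150,108 196,188,170 198,191,
[... 870 characters left out ...]
3 165,163,153
178 198,190,171 200,193,173 196,198,180 187,132,118 173, 44, 39 148, 45, 42 121,116,109 167,168,159 173,170,159 166,163,152
179 200,192,172 201,194,173 122,141,159  97, 64, 83 111, 57, 56 139,142,132 166,171,161 180,177,167 178,178,164 169,169,158
180 128,124,119  57, 69, 94  50, 56, 62 110,113,103 164,167,156 176,180,167 176,174,164 169,167,156 166,165,152 168,167,156
181  63, 64, 60 116,114,105 138,138,128 170,167,154 167,164,153 171,170,158 165,165,154 168,165,156 128,117,109  78, 56, 50
-0.115 [[255.8, 164.1], [255.4, 177.1]]
-0.05 [[255.8, 164.1], [256.0, 176.7]]
0 [[255.8, 164.1], [256.5, 176.3]]
0.05 [[255.8, 164.1], [257.0, 176.0]]
0.115 [[255.8, 164.1], [257.6, 175.4]]
```

Run:
```python
from m import *
g=ld('scene'); C=g['M'][:3,3]
def solve(hub,mark,yaw,lab):
    gx=np.array([np.cos(np.radians(yaw)),np.sin(np.radians(yaw)),0]); gy=np.array([-gx[1],gx[0],0])
    d=rays(g,[hub,mark])@g['M'][:3,:3].T; h0=np.array([.450,-.170,.158]) if yaw>0 else np.array([.5028,.1128,.086])+.011*gx
    for de in(0,-.002,-.004):
        w=[C+k*(((h0+e*gx-C)@gx)/(k@gx)) for k,e in zip(d,(0,de))]; r=w[1]-w[0]
        print(lab,de,'len',np.hypot(r@gy,r[2]).round(4),'ang',np.arctan2(r@gy,-r[2]).round(3))
solve([255.9,164.2],[256.2,177.0],90,'now')
uv,p,c=cloud(g,295,345,215,250)
def blobs(uv,c):
    br=(c[:,0]>140)&(c[:,0]-c[:,2]>60)&(c[:,1]>90)&(c[:,1]<160); red=(c[:,0]>110)&(c[:,1]<80)&(c[:,2]<80); return uv[br],uv[red]
b,r=blobs(*cloud(g,305,320,220,236)[::2]); print(b.tolist()); b=b[b[:,1]<230]; r=uv[(c[:,0]>110)&(c[:,1]<80)&(c[:,2]<80)]; print(r.mean(0))
solve(b.mean(0),r.mean(0),-9.8,'start')
f=cam('scene'); uv,p,c=cloud(f,230,272,172,192)
m=(c.min(1)>95)&(np.ptp(c,1)<40)&(p[:,2]>.05)&(p[:,2]<.135)&(abs(p[:,1]+.18)<.022)
x,z=p[m][:,0],p[m][:,2]; hi=np.array([[xb,np.median(z[abs(x-xb)<.006])] for xb in np.arange(.40,.55,.012) if (abs(x-xb)<.006).sum()>4]); print(hi.round(3).tolist()); print('slope',np.arctan(np.polyfit(hi[:,0],hi[:,1],1)[0])); go()
```

```text
now 0 len 0.0531 ang -0.046
now -0.002 len 0.0552 ang -0.006
now -0.004 len 0.0575 ang 0.032
[[313, 225], [314, 225], [313, 226], [314, 226], [313, 227], [314, 227], [314, 228], [311, 231], [312, 231], [313, 231], [312, 232], [313, 232], [314, 232], [313, 233], [314, 233]]
[314.92857143 239.85714286]
start 0 len 0.0541 ang 0.182
start -0.002 len 0.0566 ang 0.143
start -0.004 len 0.0591 ang 0.107
[[0.4, 0.077], [0.412, 0.079], [0.424, 0.083], [0.436, 0.099], [0.448, 0.089], [0.46, 0.107], [0.472, 0.105], [0.484, 0.098], [0.496, 0.099], [0.508, 0.103], [0.52, 0.105], [0.532, 0.107]]
slope 0.2120255453417156
t 15.2 tcp [ 0.4264 -0.1876  0.2226] yaw 90.2 F [-1.6  4.3 11. ] w 0.273 tooly [-0.016  0.007 -1.   ]
```

The mark appears slightly past the tip, by about 2 mm. I'll nudge back a little and let the pointer settle.

Call:
carry_out(deltas=[[[0, 0.001, -0.005], 0, -1], [[0, 0.0015, 0], 0, -1], [[0, 0.0015, 0], 0, -1]])

```text
t: 15.5
tool_pos: [0.429, -0.1876, 0.2234]
tcp_rot: [0.505, -0.492, -0.498, 0.505]
wrist_force: [-1.2, 3.0, 8.4]
grip_width: 0.272
```

Run:
```python
from h import *
for i in range(20): f=cam('scene')
go(); f=cam('scene'); save(f,'s9.png'); go()
a=f['frame']
for v in range(163,182): print(v,' '.join('%3d,%3d,%3d'%tuple(a[v,u]) for u in range(253,260)))
cv2.imwrite('pics/c9.png',cv2.resize(a[150:190,230:275,::-1],None,fx=13,fy=13,interpolation=cv2.INTER_CUBIC))
```

```text
t 16.5 tcp [ 0.429  -0.1876  0.2235] yaw 90.3 F [-0.7  2.   8.2] w 0.275 tooly [-0.02   0.006 -1.   ]
t 16.55 tcp [ 0.429  -0.1876  0.2235] yaw 90.3 F [-1.5  2.4  9.3] w 0.27 tooly [-0.02   0.006 -1.   ]
163 192,188,171 190,189,175 191,166,128 177,135, 81 188,180,160 193,190,174 190,186,169
164 193,189,174 193,180,155 196,145, 84 177,121, 51 186,166,134 191,186,168 192,186,169
165 191,188,173 186,166,131 182,135, 76 176,119, 52 188,167,137 193,187,170 193,187,170
166 193,189,172 198,196,181 154,146,129  88, 67, 43 184,181,165 196,192,175 194,189,172
167 193,187,169 196,193,175 167,164,152  40, 42, 44 178,175,161 198,195,177 196,191,173
168 192,186,169 194,189,172 204,200,183  74, 72, 68 166,150,126 195,190,172 196,192,174
169 192,186,169 194,191,176 201,186,158 153,117, 76 172,116, 50 189,167,135 193,188,169
170 192,187,171 193,192,177 193,158,110 181,130, 65 177,123, 57 184,164,135 152,149,135
171 192,188,170 194,193,179 187,145, 98 177,125, 58 187,145, 91 116,108, 95 183,180,165
172 192,187,170 195,192,176 196,186,162 140,111, 72 181,163,135 203,198,181 199,194,177
173 194,188,171 195,191,174 201,199,182  92, 94, 90  85, 87, 83 188,186,168 202,197,179
174 157,153,139 103,104, 97 108,102, 94 106,105, 98  99, 98, 92 195,193,174 202,196,177
175 153,150,136 117,121,110 190,114,101 119, 45, 39  83,  2,  3 193,191,172 140,139,128
176 199,196,177 201,206,187 191,110, 99 112, 29, 27  92, 15, 15 120,123,113  72, 73, 73
177 195,191,172 199,204,184 186,110, 98 144, 36, 31 132, 21, 18  74, 61, 61 136,135,129
178 200,194,176 196,200,180 185,132,119 174, 47, 41 128, 60, 57 142,138,132 171,169,159
179 199,194,175 134,135,125  99, 60, 68 134, 72, 69 167,168,157 173,175,163 176,175,163
180  58, 66, 78  57, 60, 63 108,109,104 159,164,151 172,174,161 162,161,151 169,167,156
181 114,112,103 165,163,153 175,173,161 165,166,155 164,162,152 164,162,153 192,190,177
```

View pics/c9.png

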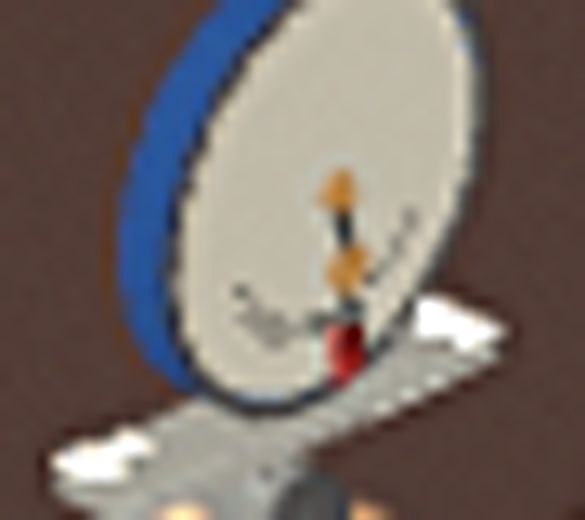

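The pointer tip at (350,330) runs into the middle of the red mark (345,350). The arm is still, and contact is about 12 N. Handing in.

```bash
python3 -c "
from h import *
go(); print(sign_off())"
```

```text
t 16.55 tcp [ 0.429  -0.1876  0.2235] yaw 90.3 F [-1.5  2.4  9.3] w 0.27 tooly [-0.02   0.006 -1.   ]
the job is handed in; nothing more can be done
None
```

I pulled the keeper out by about 40 mm, lifted the gauge by its grip and set the middle of its foot on the steel stud. I then rocked it sideways until the pointer sat on the red mark, and handed the job in at 16.6 s while still holding it. No verdict was reported.

**Last checks**
- **Grip and push:** the gauge was still in the fingers and the arm was still. The foot pressed the stud with about 13 N, judging by the wrist force with the gauge's weight added.
- **Foot position:** before a last 2.6 mm move back, I put the foot middle about 6 mm from the stud top. I did not remeasure it afterwards.
- **Pointer:** after more than 1 s of settling, the last image shows the tip inside the red mark, with red on both sides of it.
- **Bystanders:** none were seen or felt to be touched, but I did not measure their positions afterwards.

**What disagreed**
- **Mark and lean angles:** my estimates of the mark's angle ran from 0.18 to 0.35 rad; the 0.18 came from a colour mask I think was contaminated. Estimates of the gauge's lean ran from 0.21 to 0.29 rad. I relied on the direct view of the tip on the mark, which is good to about 2–3 mm against the 6 mm allowed.
- **Tool tilt:** the fast turning moves tilted the tool by about 0.12 rad. This came down to about 0.02 rad during the rocking.

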